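# Take the dot target off its storage peg and set it up for the camera

## Task

Fetch the dot-grid calibration target from the storage rail: ease it along its wire peg and lift it over the upturned tip as it slides off, feeling your way so that neither the peg nor the target is strained. Then stand it upright in the slotted holder in front of the small camera, fully home, with the dots facing the camera, and let go. Leave the checkerboard target hanging and the other things where they are.

Things in the scene. Friction and masses are not known exactly. Their poses are not given: they have to be found in the camera images.
- dots_center (a point): Centre of the dot target: a framed aluminium plate 100 mm wide (its y), 95 high (z), 8 thick (x), about 300 g, black dots on white on its -x face. It hangs upright on either of the rail's pegs, dots away from the rail. Grip its plain top corners (8 mm thick, 16 to 50 mm left or right of the middle, up to 47.5 mm above this point) from above, one finger before it and one behind, clear of the peg.
- dots_slot (a point): Centre of the dot target's hanging slot, 36.25 mm above its centre, same axes. The slot is 12.5 mm high, 11 mm wide, upper corners bevelled 3 mm, with 5 mm of metal above it, in a web only 4 mm thick (within 16 mm of the plate's middle). At rest the slot's top edge lies on the peg, so the wire's axis is 3.75 mm above this point.
- dots_foot (a point): Middle of the lower edge of the dot target, 47.5 mm below its centre; same axes.
- checker_center (a point): Centre of the second target, the same plate with a black-and-white checkerboard; it hangs on the other peg and stays there.
- dots: The dot target as a whole; origin at the middle of its lower edge, same axes as above.
- rail: Storage rail, fixed: aluminium bar, 25 x 25 mm, 240 mm long (its y), centred 130 mm above the table on a pillar. Origin on the table below the bar's middle, -x side towards the robot. At y = +65 and -65 mm, 130 mm up, a black socket sticks out 38 mm from the bar's face (x = -12.5 mm); from its end a stiff 5 mm wire peg runs on along the rail's -x. The targets hang just outside the sockets.
- rail_tip0 (a point): Where the tip of the peg at y = +65 mm would end if that wire were level: straight to 135 mm from the bar's face, then turned up at 40 degrees, 12.5 mm of run and 10.5 mm of rise, to this point (centre of the 5 mm round end). But the wires have been knocked out of level at their sockets: each slopes 2 to 9 degrees up or down, unmeasured, so its tip stands 3 to 17 mm higher or lower.
- rail_tip1 (a point): The same for the peg at y = -65 mm.
- bench_slot (a point): Middle of the floor of the plate holder's slot, fixed, 20 mm above the table; y along the slot, -x towards the camera, z up. Slot 10.5 mm wide, straight for 16 mm above the floor, then sloped lips flaring to 18 mm at the mouth, 22 mm above the floor; 111 mm long between 16 mm high end stops.
- bench: The whole fixed camera bench: black base plate 60 mm wide and 215 mm long, slotted aluminium holder (124 mm wide) at its +x end, small camera at its -x end. Origin on the table below the slot's middle, axes as the slot's.
- cam_lens (a point): Front of the lens of the small black camera on the bench, 104 mm from the slot on its -x side and 26 mm above the slot's floor; the camera's top is 67 mm above the table; fixed.
- holder_tall_mid (a point): Black post holder, 86 mm tall, 32 mm foot, standing loose nearby; the point is half-way up.
- calip: Digital caliper, 200 mm long, lying flat on the table, 12 mm high; origin under its middle.
- fork: Black clamping fork, 78 x 32 x 13 mm, lying loose on the table; origin under its middle.
Not all that is in view belongs to the job. What is shaped like the dots but green is not meant.

How it is judged:
On the way, in this order (a step that is already met when the one before it is completed fails the run):
1. the dot target is off its peg: its slot is beyond the upturned tip, in the air, and it touches the rail no more (x of dots_slot in the frame of rail below -0.17 m and height (world z) of dots_slot above 0.08 m and contact force between dots and rail below 0.05 N), for 0.1 s.
2. the dot target stands fully home in the holder's slot, dots facing the camera (x of dots_foot in the frame of bench_slot between -0.004 and 0.004 m and y of dots_foot in the frame of bench_slot between -0.008 and 0.008 m and z of dots_foot in the frame of bench_slot between -0.003 and 0.004 m and angle between dots_center's own z axis and vertical below 0.2 rad and x of cam_lens in the frame of dots_center below -0.05 m), for 0.2 s.
At the end, for the whole second after the job is handed in: The dot target stands in the holder's slot: lower edge within 4 mm of the slot's floor, 4 mm of its centre plane and 8 mm of its middle, upright within 0.2 rad, dots towards the camera, released and at rest; the checkerboard target still hangs within 20 mm of where it hung (all of step 2 and linear speed of dots below 0.01 m/s and angular speed of dots below 0.1 rad/s and distance of checker_center from where it was at the start of the episode below 0.02 m); the robot touches nothing.
It fails at once if the dot target and its peg press on each other with more than 12 N (contact force between dots and rail above 12 N).
It fails at once if the robot pushes the storage rail with more than 15 N (contact force between any of the fingers, the arm and rail above 15 N).
It fails at once if the dot target is pressed on the bench with more than 30 N (contact force between dots and bench above 30 N).
It fails at once if the checkerboard target is moved more than 20 mm (distance of checker_center from where it was at the start of the episode above 0.02 m).
It fails at once if the post holder, caliper or fork is moved more than 20 mm (distance of any of holder_tall_mid, calip, fork from where it was at the start of the episode above 0.02 m).
It also fails if it takes over 72 s, if anything falls off the work surface, if the arm or the gripper's body presses on something with over 40 N, if the wrist force passes 120 N, or if a joint passes its speed limit or range.

## Robot

A 6-joint arm with a two-finger parallel gripper is mounted at the origin on a cart in front of the work surface, level with it; the furniture and walls round the work are solid. World frame = base frame: x ahead of the robot, y to its left, z up, the work surface at z = 0. Lengths are in m, angles in rad, forces in N, time in s.
With the tool pointing down it reaches from about 0.25 to 0.725 m from the base axis. Payload 4 kg.
Tool frame: the origin (TCP) lies at the very end of the fingers, on their centre line; the grasp point (between the pads) lies 19 mm behind it; y points along the fingers, z is the direction in which the jaws open and shut, and the axes are right-handed (so a half turn about y gives the same grasp; the last joint's range is limited). The gripper opens to 85 mm and grips with 20 to 120 N. Pads are 22 mm wide; open, the fingers measure 114 mm over their backs; the gripper's body (76 mm by 85 mm) begins 54 mm behind the grasp point. The pads swing forward as they close: fully open they stand 13 mm farther back than shut.
Start: joints at [0, 0.241, 0.005, 1.335, 0, 1.571], TCP at [0.5, -0, 0.231] pointing down, gripper open.
Joint ranges: [-2.72, 2.72], [-1.05, 1.87], [-1.09, 1.28], [-1.99, 2.15], [-1.42, 1.44], [-3.14, 3.14]. Speed limits (rad/s): [2.79, 2.79, 3.14, 3.14, 3.14, 3.14].

## Interface

Orientations are given as a unit quaternion [x, y, z, w].
In Python, from workcell import bot gives the robot as it stands. The module is installed in compiled form; this text tells all that it offers.
- The arm moves only by the tool move_arm, never from a script. Its argument "increments" is a list of rows, each an object with "grip": the closure, from 0 (fully open) to 1 (shut); "linear": the shift along the tool's x, y, z scaled (see below), a list of three; "twist": the turn about the tool's y scaled (see below). A call has exactly 5 rows; each row shifts and turns the pose as measured when the row begins, along the tool's axes as they then stand; what a row does not reach is not made up. The controller multiplies each number of a shift by 0.2 m and each number of a turn by 2 rad. A row lasts 1/10 s, in which the tool goes at most 50 mm and 8.59 degrees, less where a joint would pass 70% of its speed; a pose out of reach is approached as far as the arm can. A call with a number of a shift or a turn outside -1 to 1 is refused whole. A call with a gripper value outside its range is refused whole. The fingers move at their own pace and stop on an object; the grip force is fixed at half the most. Time passes only in rows, so rows that do not move let the fingers close, or fill a call up. It gives the time, the measured TCP pose, the force and the opening at its end, in the units of the state.
- bot.get_obs(): the state, without advancing time (a new reading comes with each control period).
- bot.camera(name): name is "scene" or "side" or "wrist"; returns (picture, depth): 400x640x3 uint8, blue, green, red; 400x640 float32, m along the optical axis (not along the pixel's ray), 0 where there is no reading.
- bot.camera_params(name): a dict with "camera_matrix" (3x3 intrinsics, pixels), "rvec" (rotation vector, rad) and "tvec" (3), from world to camera coordinates, as OpenCV has them; the wrist camera has in their place "T_tool_cam" (4x4, takes a point from camera to tool coordinates, whose origin is the TCP and whose axes are the tool frame's). Camera axes: x right, y down, z forward; pixel columns grow to the right and rows downward; lengths in m; the calibration is good to about 2 mm. A picture is of the moment at which its call begins: read the wrist's pose just before it. camera_params takes no time and is no camera call.
- bot.job_done(): hands the job in, once; it reports no verdict.
The state is a dict: "clock": time; "joint_pos": joint angles; "joint_vel": joint speeds; "tau": joint torques, N m; "eef_pos": TCP position; "tool_rot": TCP orientation; "ft_force": force on the tool from outside, world axes, zero at the start; "ft_torque": the same for the moment, N m; "grip_width": finger opening in m.
Only numpy, scipy, OpenCV 4.12 (cv2) and the standard library are available. Lean on these libraries where they do the work, as an engineer would, in place of code of your own. Each camera call takes 0.05 s, during which the arm holds its last target. There are 200 camera calls.

## Working session

There is one attempt and no reset: what is moved stays moved. The work goes in short steps, Python scripts to look and compute and a tool call to move; the robot and the scene stay as the last step left them, time stands still between calls to the robot, and variables do not carry over. Pictures are saved under pics/ and viewed, about 8 in all and at most 12, crops included, and the job is handed in when it is done.

Besides the shell and the picture viewer there is one more tool, called after "Call:" as name([rows], argument=value, ...), one row to a line, values as JSON. move_arm: Moves the arm, as the interface text tells. Its arguments: {"type":"object","properties":{"increments":{"type":"array"}},"required":["increments"]}

```bash
mkdir -p pics; cat > h.py <<'E'
import numpy as np, cv2
from scipy.spatial.transform import Rotation as R
from workcell import bot
def Twc(name):
    p=bot.camera_params(name); K=np.array(p["camera_matrix"])
    if name=="wrist":
        o=bot.get_obs(); T=np.eye(4); T[:3,:3]=R.from_quat(o["tool_rot"]).as_matrix(); T[:3,3]=o["eef_pos"]
        return K,T@np.array(p["T_tool_cam"])
    T=np.eye(4); T[:3,:3]=cv2.Rodrigues(np.array(p["rvec"],float))[0]; T[:3,3]=np.ravel(p["tvec"])
    return K,np.linalg.inv(T)
def shot(name,fn):
    K,T=Twc(name); im,d=bot.camera(name)
    cv2.imwrite(f"pics/{fn}.png",im); np.savez(f"pics/{fn}.npz",im=im,d=d,K=K,T=T); return im,d,K,T
def load(fn):
    z=np.load(f"pics/{fn}.npz"); return z["im"],z["d"],z["K"],z["T"]
def cloud(d,K,T):
    v,u=np.mgrid[:d.shape[0],:d.shape[1]]
    P=np.stack([(u-K[0,2])/K[0,0]*d,(v-K[1,2])/K[1,1]*d,d],-1)@T[:3,:3].T+T[:3,3]
    P[d==0]=np.nan; return P
def proj(P,K,T):
    q=(np.atleast_2d(P)-T[:3,3])@T[:3,:3]; return q[:,:2]/q[:,2:]*[K[0,0],K[1,1]]+[K[0,2],K[1,2]]
E
python3 - <<'E'
from h import *
for n in ["scene","side","wrist"]:
    im,d,K,T=shot(n,n+"0"); print(n,np.round(T,3).tolist(),K[0,0])
print(bot.get_obs())
E
```

```text
scene [[-0.575, -0.482, 0.661, -0.49], [-0.818, 0.352, -0.455, 0.411], [-0.013, -0.803, -0.596, 1.033], [0.0, 0.0, 0.0, 1.0]] 461.0851338338568
side [[-0.937, -0.163, 0.31, 0.13], [-0.35, 0.473, -0.808, 0.824], [-0.015, -0.866, -0.5, 0.805], [0.0, 0.0, 0.0, 1.0]] 477.1305166517059
wrist [[1.0, 0.0, -0.001, 0.5], [-0.0, -0.944, -0.329, 0.084], [-0.001, 0.329, -0.944, 0.373], [0.0, 0.0, 0.0, 1.0]] 321.02868509910445
{'clock': 0.15, 'joint_pos': array([-2.37788387e-05,  2.41232614e-01,  4.06201717e-03,  1.33517447e+00,
        1.52314864e-05,  1.57078932e+00]), 'joint_vel': array([-0.00054988, -0.00053865,  0.00366695, -0.00159198,  0.00063169,
        0.00092795]), 'tau': array([-1.62746033e-03, -3.72633219e+01,  2.52638429e+01,  1.23480460e-02,
       -1.30651040e-05,  1.49362950e-05]), 'eef_pos': array([ 4.99545026e-01, -7.25584447e-06,  2.30631914e-01]), 'tool_rot': array([-0.50037903,  0.50039504, -0.49961305,  0.49961228]), 'ft_force': array([-0.32589934, -0.18122579,  0.1508482 ]), 'ft_torque': array([-0.01979715, -0.00696161,  0.00563504]), 'grip_width': 0.08536660936367348}
```

View pics/scene0.png

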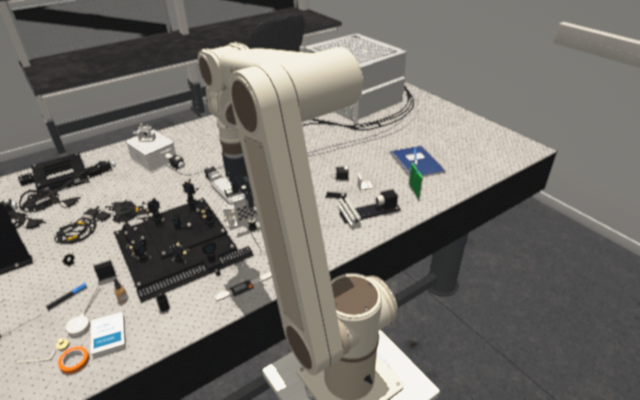

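View pics/side0.png

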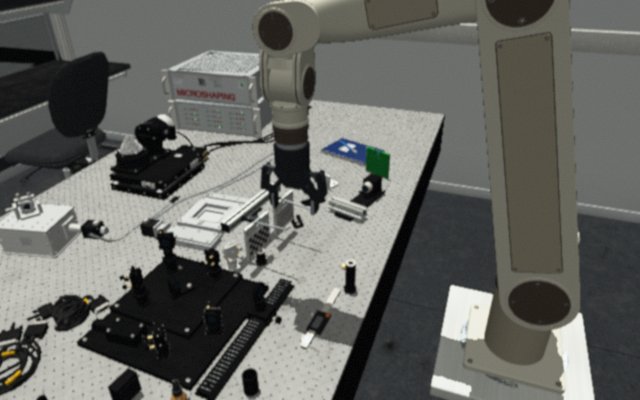

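The side view shows the rail with two targets near (255,235) and (285,210). The bench holder is near (348,208) with the camera at (372,183), the green decoy at (377,162) and the post holder at (350,275). I'll zoom in and add the wrist view.

```bash
python3 - <<'E'
from h import *
im,d,K,T=load("side0"); a=cv2.resize(im[150:300,210:410],None,fx=4,fy=4,interpolation=cv2.INTER_CUBIC)
cv2.imwrite("pics/side0c.png",a)
P=cloud(d,K,T)
for u,v in [(250,245),(265,235),(290,195),(240,215),(268,195),(350,208),(340,205),(360,212),(372,183),(377,162),(350,275)]: print(u,v,np.round(P[v,u],3))
E
```

```text
250 245 [ 0.646 -0.04   0.086]
265 235 [ 0.636 -0.105  0.076]
290 195 [ 0.618 -0.239  0.13 ]
240 215 [ 0.69  -0.079  0.144]
268 195 [ 0.671 -0.205  0.138]
350 208 [ 0.479 -0.368  0.039]
340 205 [ 0.515 -0.379  0.036]
360 212 [ 0.446 -0.361  0.036]
372 183 [ 0.446 -0.5    0.063]
377 162 [ 0.474 -0.677  0.052]
350 275 [ 0.38  -0.042  0.06 ]
```

View pics/side0c.png

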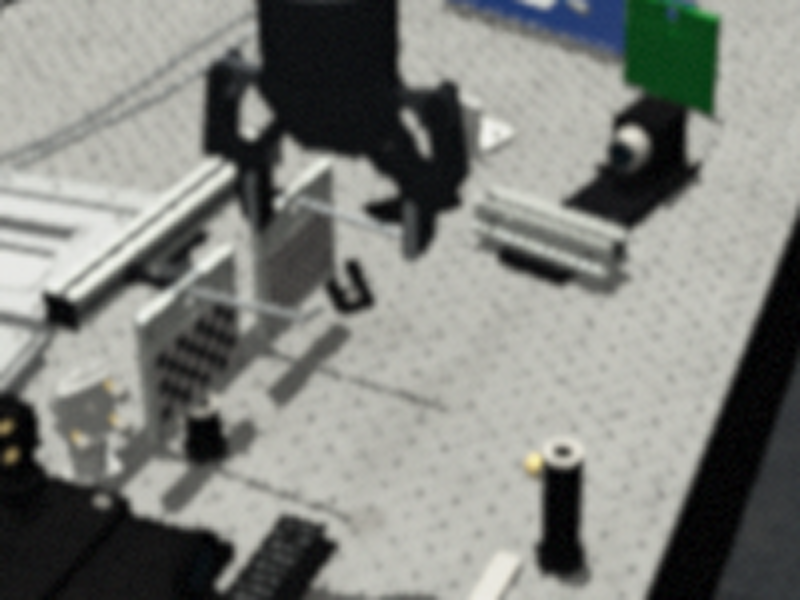

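View pics/wrist0.png

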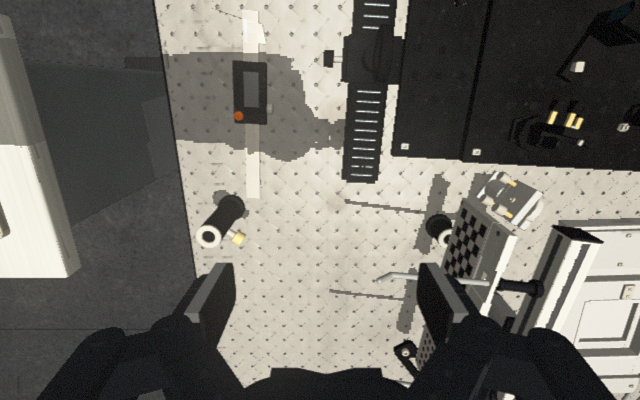

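The checkerboard is on the nearer peg (+y) and the dot target is on the far peg, at about (0.63,-0.2) world. Next I fit the rail and bench yaw coarsely and get the tool axes.

```bash
python3 - <<'E'
from h import *
o=bot.get_obs(); print(np.round(R.from_quat(o["tool_rot"]).as_matrix(),2))
im,d,K,T=load("side0"); P=cloud(d,K,T)
def box(lo,hi):
    m=np.all((P>lo)&(P<hi),-1); return P[m]
a=box([.60,-.3,.137],[.75,0,.155]); print(len(a))
def fit(a):
    r=cv2.minAreaRect((a[:,:2]*1000).astype(np.float32)); return r
print(fit(a), np.median(a,0))
b=box([.38,-.43,.03],[.56,-.32,.05]); print(len(b),fit(b),np.median(b,0),b[:,2].max())
b=box([.38,-.6,.055],[.52,-.44,.075]); print(len(b),fit(b))
E
```

```text
[[-0. -0.  1.]
 [-1.  0. -0.]
 [-0. -1. -0.]]
562
((657.44287109375, -141.79217529296875), (244.42413330078125, 99.25926208496094), 82.26028442382812) [ 0.6903773  -0.10722865  0.1428997 ]
316 ((493.8868103027344, -383.4007568359375), (34.585872650146484, 127.37554168701172), 74.44068908691406) [ 0.48927677 -0.38153239  0.03769717] 0.046288284873874486
184 ((455.89874267578125, -515.6226806640625), (77.42018127441406, 49.06311798095703), 73.82091522216797)
```

Call:
move_arm([
  {"grip": 0, "linear": [0, -0.2, 0], "twist": 0},
  {"grip": 0, "linear": [0, -0.2, 0], "twist": 0},
  {"grip": 0, "linear": [0, 0, 0], "twist": 0},
  {"grip": 0, "linear": [0, 0, 0], "twist": 0},
  {"grip": 0, "linear": [0, 0, 0], "twist": 0},
])

```text
clock: 0.65
eef_pos: [0.4968, 0.0, 0.3087]
tool_rot: [0.503, -0.503, 0.497, -0.497]
ft_force: [-0.6, 0.6, 0.0]
grip_width: 0.0854
```

Call:
move_arm([
  {"grip": 0, "linear": [0.18, 0, 0.1], "twist": 0.034},
  {"grip": 0, "linear": [0.18, 0, 0.1], "twist": 0.034},
  {"grip": 0, "linear": [0.18, 0, 0.1], "twist": 0},
  {"grip": 0, "linear": [0.18, 0, 0.12], "twist": 0},
  {"grip": 0, "linear": [0, 0, 0], "twist": 0},
])

```text
clock: 1.15
eef_pos: [0.5676, -0.1534, 0.2995]
tool_rot: [-0.47, 0.539, -0.526, 0.459]
ft_force: [1.4, -0.5, 0.6]
grip_width: 0.0855
```

```bash
python3 - <<'E'
from h import *
shot("wrist","w1"); im,d,K,T=shot("side","s1")
print(bot.get_obs()["eef_pos"])
E
```

```text
[ 0.56631195 -0.14982308  0.30063698]
```

View pics/w1.png

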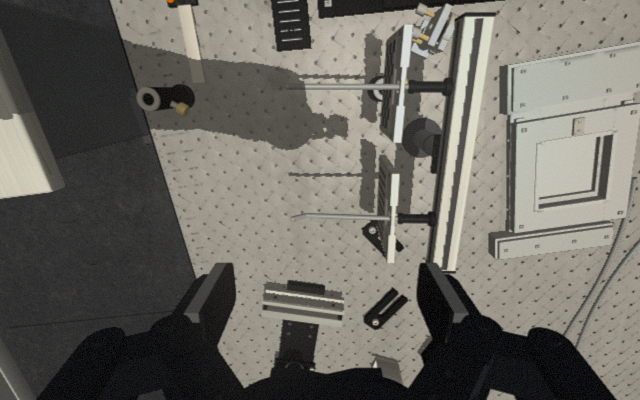

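The wrist view shows the dot plate's top edge from (390,165) to (392,260) and its peg from (432,218) to an upturned tip at (296,217). The holder is at (303,302) and a loose fork at (385,308).

```bash
python3 - <<'E'
from h import *
im,d,K,T=load("w1"); P=cloud(d,K,T)
# rail bar top
m=(P[...,2]>.134)&(P[...,2]<.152)&(P[...,0]>.64); a=P[m]; v,u=np.nonzero(m); k=u>425; a=a[k]
r=cv2.minAreaRect((a[:,:2]*1000).astype(np.float32)); print("bar",len(a),r,np.median(a[:,2]))
b=a[(v[k]>20)]
# plate top edges, peg
def col(u0,u1,v0,v1,z0,z1,n):
    s=P[v0:v1,u0:u1].reshape(-1,3); s=s[(s[:,2]>z0)&(s[:,2]<z1)]
    print(n,len(s),cv2.minAreaRect((s[:,:2]*1000).astype(np.float32)),np.percentile(s[:,2],[5,50,95]).round(4)); return s
col(375,405,158,205,.125,.3,"dotsL"); col(375,405,225,265,.125,.3,"dotsR"); col(375,415,20,145,.145,.3,"chk")
for name,uu,vc in [("dotspeg",range(290,436,6),217),("chkpeg",range(286,450,8),87)]:
  for u_ in uu:
    c=P[vc-6:vc+7,u_]; j=np.nanargmax(c[:,2]); print(name,u_,vc-6+j,np.round(c[j],4))
s=P[275:325,255:350].reshape(-1,3); s=s[(s[:,2]>.03)&(s[:,2]<.06)]
print("holder",len(s),cv2.minAreaRect((s[:,:2]*1000).astype(np.float32)),np.percentile(s[:,2],[50,95]))
E
```

```text
bar 8053 ((680.0087280273438, -150.13748168945312), (244.4786834716797, 48.64332962036133), 82.03302764892578) 0.14270078665883912
dotsL 333 ((630.2476806640625, -174.9093475341797), (33.137149810791016, 8.238030433654785), 83.45170593261719) [0.1266 0.1366 0.1381]
dotsR 335 ((623.0377197265625, -235.5391845703125), (45.74348068237305, 8.417539596557617), 82.9458236694336) [0.1276 0.1367 0.138 ]Traceback (most recent call last):
  File "<stdin>", line 11, in <module>
  File "<stdin>", line 10, in col
    return _quantile_unchecked(
        a, q, axis, out, overwrite_input, method, keepdims, weights)
    return _ureduce(a,
                    func=_quantile_ureduce_func,
    ...<5 lines>...
                    overwrite_input=overwrite_input,
                    method=method)
    r = func(a, **kwargs)
    result = _quantile(arr,
                       quantiles=q,
    ...<2 lines>...
                       out=out,
                       weights=wgt)
    slices_having_nans = np.isnan(arr[-1, ...])
                                  ~~~^^^^^^^^^
IndexError: index -1 is out of bounds for axis 0 with size 0
```

```bash
python3 - <<'E'
from h import *
im,d,K,T=load("w1"); P=cloud(d,K,T)
for name,uu,vc in [("dotspeg",range(288,436,5),217)]:
  for u_ in uu:
    c=P[vc-7:vc+8,u_]; j=np.nanargmax(c[:,2]); print(u_,vc-7+j,np.round(c[j],4))
s=P[275:325,255:350].reshape(-1,3); s=s[(s[:,2]>.03)&(s[:,2]<.06)]
print("holder",len(s),cv2.minAreaRect((s[:,:2]*1000).astype(np.float32)),np.percentile(s[:,2],[5,50,95]))
s=P[150:270,375:405].reshape(-1,3); s=s[(s[:,2]>.133)&(s[:,2]<.16)]; print("dots top",cv2.minAreaRect((s[:,:2]*1000).astype(np.float32)))
for v in range(160,264,8):
  c=P[v,370:410]; k=(c[:,2]>.13); print(v,np.round(np.r_[c[k].mean(0),np.ptp(c[k][:,0])],4) if k.any() else 0)
E
```

```text
288 210 [ 0.4942 -0.2329  0.0011]
293 218 [ 0.5251 -0.1926  0.1364]
298 216 [ 0.53   -0.1925  0.1327]
303 216 [ 0.5346 -0.1946  0.129 ]
308 216 [ 0.5395 -0.1962  0.1267]
313 216 [ 0.5448 -0.1969  0.1267]
318 217 [ 0.55   -0.1981  0.1281]
323 217 [ 0.5553 -0.1985  0.1287]
328 217 [ 0.5606 -0.1988  0.1297]
333 218 [ 0.5656 -0.2012  0.1282]
338 215 [ 0.5713 -0.1984  0.1282]
343 216 [ 0.5764 -0.1997  0.1296]
348 217 [ 0.5815 -0.2016  0.1293]
353 218 [ 0.5866 -0.2027  0.1308]
358 217 [ 0.5919 -0.2026  0.13  ]
363 218 [ 0.597  -0.2043  0.1302]
368 218 [ 0.6021 -0.2048  0.1305]
373 219 [ 0.6071 -0.2061  0.1318]
378 218 [ 0.6124 -0.2056  0.1318]
383 219 [ 0.6173 -0.2069  0.1328]
388 219 [ 0.6224 -0.2075  0.1331]
393 222 [ 0.6266 -0.2093  0.1378]
398 221 [ 0.6322 -0.2101  0.1352]
403 220 [ 0.6373 -0.2096  0.1353]
408 221 [ 0.6423 -0.2112  0.1356]
413 221 [ 0.6471 -0.2113  0.1368]
418 219 [ 0.6523 -0.2099  0.1364]
423 221 [ 0.6574 -0.2129  0.136 ]
428 218 [ 0.6626 -0.2102  0.1359]
433 222 [ 0.6666 -0.2139  0.1391]
holder 1374 ((493.4425048828125, -387.78240966796875), (29.919769287109375, 123.89360046386719), 73.70272827148438) [0.03103249 0.03760827 0.04276853]
dots top ((627.3981323242188, -208.27035522460938), (22.399248123168945, 99.32137298583984), 0.44427981972694397)
160 0
168 0
176 [ 0.6311 -0.1611  0.1364  0.0071]
184 [ 0.6305 -0.1693  0.1366  0.0076]
192 [ 0.6295 -0.1775  0.1366  0.0081]
200 [ 0.6284 -0.186   0.1364  0.0073]
208 [ 0.6275 -0.1949  0.1355  0.004 ]
216 [ 0.628  -0.205   0.1326  0.0395]
224 [ 0.6289 -0.2131  0.1352  0.0116]
232 [ 0.6235 -0.2216  0.1351  0.0054]
240 [ 0.6233 -0.2302  0.1366  0.008 ]
248 [ 0.6217 -0.2396  0.1363  0.0076]
256 [ 0.621  -0.2491  0.1364  0.008 ]
```

```bash
cat >> h.py <<'E'
def to(p,yaw=None):
    o=bot.get_obs(); M=R.from_quat(o["tool_rot"]).as_matrix(); z=M[:,2]; y=np.degrees(np.arctan2(z[1],z[0]))
    l=M.T@(np.array(p)-o["eef_pos"])/.2
    tw=0 if yaw is None else -np.radians((yaw-y+180)%360-180)/2
    print("t",round(o["clock"],2),"tcp",o["eef_pos"].round(4),"yaw",y.round(2),"tilt",M[2].round(4),"j",o["joint_pos"].round(2),"F",o["ft_force"].round(2),"w",round(o["grip_width"],4))
    print("  lin",l.round(4),"twist",round(tw,4))
E
python3 -c "
from h import *
to([.6275,-.175,.185],-7.4)"
```

```text
t 1.25 tcp [ 0.5663 -0.1498  0.3006] yaw -7.6 tilt [-0.0017 -0.9997 -0.0244] j [-0.26  0.43  0.45  1.62 -0.    1.45] F [-0.4  -0.31  0.2 ] w 0.0853
  lin [0.0853 0.5701 0.3339] twist -0.0017
```

Call:
move_arm([
  {"grip": 0.62, "linear": [0.022, 0.14, 0.085], "twist": 0},
  {"grip": 0.62, "linear": [0.022, 0.14, 0.085], "twist": 0},
  {"grip": 0.62, "linear": [0.022, 0.14, 0.085], "twist": 0},
  {"grip": 0.62, "linear": [0.022, 0.14, 0.085], "twist": 0},
  {"grip": 0.62, "linear": [0, 0, 0], "twist": 0},
])

```text
clock: 1.75
eef_pos: [0.6283, -0.1689, 0.1847]
tool_rot: [-0.472, 0.538, -0.523, 0.463]
ft_force: [-1.5, -0.1, 0.8]
grip_width: 0.0321
```

```bash
python3 -c "
from h import *
to([.6275,-.175,.108],-7.4)
shot('wrist','w2')"
```

```text
t 1.75 tcp [ 0.6283 -0.1689  0.1847] yaw -7.18 tilt [-0.0038 -0.9997 -0.0246] j [-0.26  0.59  0.41  1.42  0.    1.43] F [-1.45 -0.09  0.76] w 0.0321
  lin [0.0321 0.3834 0.0091] twist 0.0019
```

View pics/w2.png

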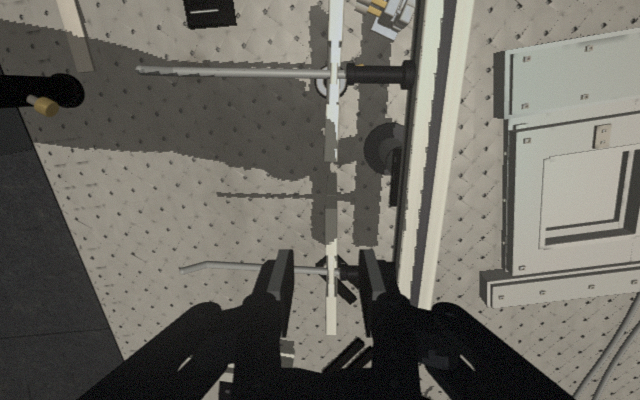

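The fingers straddle the plate line (u≈333) and clear the bar and peg. I refine the plate's position from this depth.

```bash
python3 - <<'E'
from h import *
im,d,K,T=load("w2"); P=cloud(d,K,T)
for v in (212,222,232,242,250,305,315,325,332):
  c=P[v,318:350]; k=(c[:,2]>.12)&(c[:,2]<.15); print(v,np.round(np.r_[c[k].mean(0),np.ptp(c[k][:,0])],4) if k.any() else 0)
for v in range(196,212,2): print(v,P[v,328:340,2].round(3).max(), P[v,333,1].round(4))
E
```

```text
212 [ 0.6321 -0.1609  0.1372  0.0069]
222 [ 0.6313 -0.1678  0.1371  0.007 ]
232 [ 0.6304 -0.175   0.1368  0.0071]
242 [ 0.6296 -0.1819  0.1372  0.0073]
250 [ 0.6288 -0.1878  0.1371  0.0073]
305 [ 0.624  -0.2313  0.137   0.007 ]
315 [ 0.6224 -0.2407  0.1358  0.0097]
325 [ 0.6219 -0.2484  0.1372  0.0073]
332 [ 0.6211 -0.2549  0.1368  0.0074]
196 0.113 -0.1586
198 0.117 -0.159
200 0.122 -0.1589
202 0.126 -0.1591
204 0.129 -0.1592
206 0.134 -0.1587
208 0.136 -0.1588
210 0.138 -0.1602
```

Call:
move_arm([
  {"grip": 0.62, "linear": [0.036, 0, 0.01], "twist": 0.003},
  {"grip": 0.62, "linear": [0, 0.12, 0], "twist": 0},
  {"grip": 0.62, "linear": [0, 0.12, 0], "twist": 0},
  {"grip": 0.62, "linear": [0, 0.1, 0], "twist": 0},
  {"grip": 0.62, "linear": [0, 0, 0], "twist": 0},
])

```text
clock: 2.3
eef_pos: [0.6306, -0.1746, 0.1302]
tool_rot: [-0.468, 0.533, -0.529, 0.466]
ft_force: [-0.6, 0.0, 1.1]
grip_width: 0.0328
```

```bash
python3 -c "
from h import *
to([.628,-.176,.108],-6.9)"
```

```text
t 2.3 tcp [ 0.6306 -0.1746  0.1302] yaw -7.35 tilt [-0.0011 -1.     -0.0062] j [-0.27  0.61  0.3   1.27  0.    1.43] F [-0.65  0.04  1.06] w 0.0328
  lin [ 0.0089  0.1112 -0.0111] twist -0.004
```

Call:
move_arm([
  {"grip": 0.62, "linear": [0.006, 0.06, -0.012], "twist": 0},
  {"grip": 0.62, "linear": [0.003, 0.05, 0], "twist": 0},
  {"grip": 0.62, "linear": [0, 0, 0], "twist": 0},
  {"grip": 0.62, "linear": [0, 0, 0], "twist": 0},
  {"grip": 0.62, "linear": [0, 0, 0], "twist": 0},
])

```text
clock: 2.8
eef_pos: [0.6315, -0.1769, 0.1185]
tool_rot: [0.465, -0.529, 0.533, -0.469]
ft_force: [0.2, 1.0, 0.3]
grip_width: 0.0322
```

```bash
python3 -c "
from h import *
to([.628,-.176,.108],-6.9)"
```

```text
t 2.8 tcp [ 0.6315 -0.1769  0.1185] yaw -7.34 tilt [ 0.001  -1.      0.0081] j [-0.27  0.61  0.27  1.22  0.    1.43] F [0.19 0.98 0.33] w 0.0322
  lin [-0.0024  0.0526 -0.0185] twist -0.0039
```

Call:
move_arm([
  {"grip": 0.62, "linear": [0, 0.06, -0.03], "twist": -0.002},
  {"grip": 0.62, "linear": [0, 0.02, -0.02], "twist": 0},
  {"grip": 0.62, "linear": [0, 0, 0], "twist": 0},
  {"grip": 0.62, "linear": [0, 0, 0], "twist": 0},
  {"grip": 0.62, "linear": [0, 0, 0], "twist": 0},
])

```text
clock: 3.3
eef_pos: [0.6241, -0.1763, 0.1062]
tool_rot: [0.465, -0.526, 0.534, -0.471]
ft_force: [0.7, 0.1, -0.7]
grip_width: 0.0325
```

```bash
python3 -c "
from h import *
to([.628,-.176,.108],-6.9)"
```

```text
t 3.3 tcp [ 0.6241 -0.1763  0.1062] yaw -7.11 tilt [ 0.002  -0.9999  0.015 ] j [-0.28  0.59  0.21  1.17  0.    1.42] F [ 0.71  0.15 -0.7 ] w 0.0325
  lin [-0.0036 -0.0085  0.0192] twist -0.0018
```

Call:
move_arm([
  {"grip": 0.62, "linear": [0, 0, 0.022], "twist": 0},
  {"grip": 0.62, "linear": [0, 0, 0], "twist": 0},
  {"grip": 0.62, "linear": [0, 0, 0], "twist": 0},
  {"grip": 0.62, "linear": [0, 0, 0], "twist": 0},
  {"grip": 0.75, "linear": [0, 0, 0], "twist": 0},
])

```text
clock: 3.8
eef_pos: [0.6301, -0.1771, 0.1072]
tool_rot: [0.465, -0.525, 0.535, -0.471]
ft_force: [-0.3, -0.4, 1.0]
grip_width: 0.0214
```

```bash
python3 -c "
from h import *
to([.628,-.176,.108],-6.9)"
```

```text
t 3.8 tcp [ 0.6301 -0.1771  0.1072] yaw -7.1 tilt [ 0.0022 -0.9999  0.0169] j [-0.27  0.6   0.23  1.18  0.    1.42] F [-0.3  -0.44  1.01] w 0.0214
  lin [-0.004  -0.0041 -0.0109] twist -0.0018
```

Call:
move_arm([
  {"grip": 0.75, "linear": [0, 0, -0.009], "twist": 0},
  {"grip": 0.8, "linear": [0, 0, 0], "twist": 0},
  {"grip": 0.85, "linear": [0, 0, 0], "twist": 0},
  {"grip": 0.9, "linear": [0, 0, 0], "twist": 0},
  {"grip": 1, "linear": [0, 0, 0], "twist": 0},
])

```text
clock: 4.3
eef_pos: [0.6281, -0.1768, 0.1072]
tool_rot: [0.465, -0.525, 0.535, -0.471]
ft_force: [-0.1, -0.1, -0.3]
grip_width: 0.0069
```

```bash
python3 -c "
from h import *
to([.628,-.176,.108],-6.9)"
```

```text
t 4.3 tcp [ 0.6281 -0.1768  0.1072] yaw -7.1 tilt [ 0.0023 -0.9999  0.0172] j [-0.27  0.6   0.22  1.18  0.    1.42] F [-0.06 -0.14 -0.32] w 0.0069
  lin [-0.004  -0.0042 -0.0011] twist -0.0017
```

```bash
cat >> h.py <<'E'
p0=np.array([.6281,-.1768,.1072])
def peg(s,dz,a=8.2):
    "go to s m out along the peg, dz of plate relative to rest; also tell where we are"
    c=np.array([-np.cos(np.radians(a)),np.sin(np.radians(a)),0]); q=bot.get_obs()["eef_pos"]-p0
    s0=q@c; w=-.08*s0 if s0<.088 else -.00704+.71*(s0-.088)
    print("s",s0.round(4),"dz",q[2].round(4),"lat",(q@[c[1],-c[0],0]).round(4),"wire rel mid-slot(+ = wire high)",round(w-q[2]+.00375,4))
    to(p0+c*s+[0,0,dz],-7.1)
E
```

Call:
move_arm([
  {"grip": 1, "linear": [0, -0.008, 0], "twist": 0},
  {"grip": 1, "linear": [0, -0.008, 0], "twist": 0},
  {"grip": 1, "linear": [0, 0, 0], "twist": 0},
  {"grip": 1, "linear": [0, 0, 0], "twist": 0},
  {"grip": 1, "linear": [0, 0, 0], "twist": 0},
])

```text
clock: 4.8
eef_pos: [0.6258, -0.176, 0.1076]
tool_rot: [0.466, -0.527, 0.533, -0.47]
ft_force: [-0.4, 0.6, -3.7]
grip_width: 0.007
```

```bash
python3 -c "
from h import *
peg(.02,.0037-.0016)"
```

```text
s 0.0024 dz 0.0004 lat 0.0005 wire rel mid-slot(+ = wire high) 0.0031
t 4.8 tcp [ 0.6258 -0.176   0.1076] yaw -7.1 tilt [ 6.000e-04 -9.999e-01  1.060e-02] j [-0.27  0.6   0.23  1.19  0.    1.42] F [-0.43  0.65 -3.72] w 0.007
  lin [ 0.0007 -0.0093 -0.088 ] twist -0.0
```

Call:
move_arm([
  {"grip": 1, "linear": [0, -0.012, -0.01], "twist": 0},
  {"grip": 1, "linear": [0, -0.01, -0.015], "twist": 0},
  {"grip": 1, "linear": [0, -0.002, -0.015], "twist": 0},
  {"grip": 1, "linear": [0, 0, -0.015], "twist": 0},
  {"grip": 1, "linear": [0, 0, 0], "twist": 0},
])

```text
clock: 5.3
eef_pos: [0.6134, -0.1744, 0.1124]
tool_rot: [0.466, -0.527, 0.533, -0.47]
ft_force: [-0.1, -0.5, -3.0]
grip_width: 0.0072
```

```bash
python3 -c "
from h import *
peg(.035,.0037-.0028)"
```

```text
s 0.0149 dz 0.0052 lat 0.0003 wire rel mid-slot(+ = wire high) -0.0027
t 5.3 tcp [ 0.6134 -0.1744  0.1124] yaw -7.11 tilt [ 5.0e-04 -1.0e+00  9.5e-03] j [-0.28  0.57  0.19  1.18  0.    1.42] F [-0.08 -0.49 -3.02] w 0.0072
  lin [-0.0004  0.0206 -0.1006] twist -0.0001
```

Call:
move_arm([
  {"grip": 1, "linear": [0, 0.006, -0.02], "twist": 0},
  {"grip": 1, "linear": [0, 0.006, -0.02], "twist": 0},
  {"grip": 1, "linear": [0, 0.005, -0.02], "twist": 0},
  {"grip": 1, "linear": [0, 0.003, -0.02], "twist": 0},
  {"grip": 1, "linear": [0, 0, 0], "twist": 0},
])

```text
clock: 5.8
eef_pos: [0.5957, -0.1722, 0.1079]
tool_rot: [0.466, -0.528, 0.533, -0.47]
ft_force: [0.5, -0.4, -4.2]
grip_width: 0.007
```

```bash
python3 -c "
from h import *
peg(.055,.0037-.0044)"
```

```text
s 0.0327 dz 0.0007 lat -0.0 wire rel mid-slot(+ = wire high) 0.0005
t 5.8 tcp [ 0.5957 -0.1722  0.1079] yaw -7.11 tilt [ 4.0e-04 -1.0e+00  9.2e-03] j [-0.28  0.54  0.13  1.15  0.    1.41] F [ 0.49 -0.37 -4.24] w 0.007
  lin [-0.0023  0.0059 -0.1115] twist -0.0001
```

Call:
move_arm([
  {"grip": 1, "linear": [0, 0, -0.025], "twist": 0},
  {"grip": 1, "linear": [0, 0.001, -0.025], "twist": 0},
  {"grip": 1, "linear": [-0.001, 0.002, -0.025], "twist": 0},
  {"grip": 1, "linear": [-0.001, 0.002, -0.025], "twist": 0},
  {"grip": 1, "linear": [0, 0, 0], "twist": 0},
])

```text
clock: 6.3
eef_pos: [0.5741, -0.169, 0.1067]
tool_rot: [0.466, -0.527, 0.533, -0.47]
ft_force: [0.7, 0.2, -4.4]
grip_width: 0.0071
```

```bash
python3 -c "
from h import *
peg(.074,.0037-.0059)"
```

```text
s 0.0546 dz -0.0005 lat -0.0 wire rel mid-slot(+ = wire high) -0.0001
t 6.3 tcp [ 0.5741 -0.169   0.1067] yaw -7.11 tilt [ 5.0e-04 -1.0e+00  9.4e-03] j [-0.29  0.5   0.06  1.12  0.    1.41] F [ 0.7   0.2  -4.43] w 0.0071
  lin [-0.002   0.0077 -0.0972] twist -0.0001
```

Call:
move_arm([
  {"grip": 1, "linear": [0, 0, -0.024], "twist": 0},
  {"grip": 1, "linear": [0, 0.001, -0.024], "twist": 0},
  {"grip": 1, "linear": [-0.001, 0.002, -0.024], "twist": 0},
  {"grip": 1, "linear": [-0.001, 0.003, -0.02], "twist": 0},
  {"grip": 1, "linear": [0, 0, 0], "twist": 0},
])

```text
clock: 6.8
eef_pos: [0.5543, -0.1662, 0.1055]
tool_rot: [0.466, -0.527, 0.533, -0.47]
ft_force: [-0.6, 0.2, -3.1]
grip_width: 0.0069
```

```bash
python3 - <<'E'
from h import *
peg(.088,.0037-.0068)
im,d,K,T=shot("wrist","w3"); P=cloud(d,K,T)
a,_,_,_=shot("side","s3")
c1=cv2.resize(im[190:330,230:450],None,fx=3,fy=3,interpolation=cv2.INTER_CUBIC)
q=proj([[.55,-.195,.125]],*load("s3")[2:])[0].astype(int); print(q)
c2=cv2.resize(a[q[1]-45:q[1]+45,q[0]-55:q[0]+55],(660,540)[:2],interpolation=cv2.INTER_CUBIC)
cv2.imwrite("pics/w3c.png",c1); cv2.imwrite("pics/s3c.png",c2)
E
```

```text
s 0.0745 dz -0.0017 lat 0.0 wire rel mid-slot(+ = wire high) -0.0005
t 6.8 tcp [ 0.5543 -0.1662  0.1055] yaw -7.11 tilt [ 6.0e-04 -1.0e+00  9.9e-03] j [-0.29  0.47 -0.    1.09  0.    1.4 ] F [-0.57  0.21 -3.14] w 0.0069
  lin [-0.0012  0.0061 -0.0673] twist -0.0001
[306 208]
```

View pics/w3c.png

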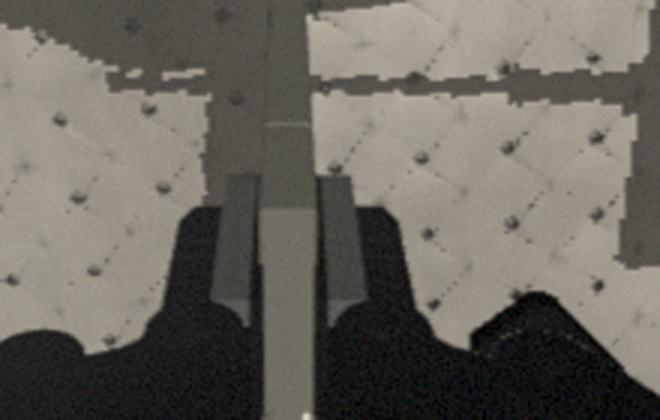

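View pics/s3c.png

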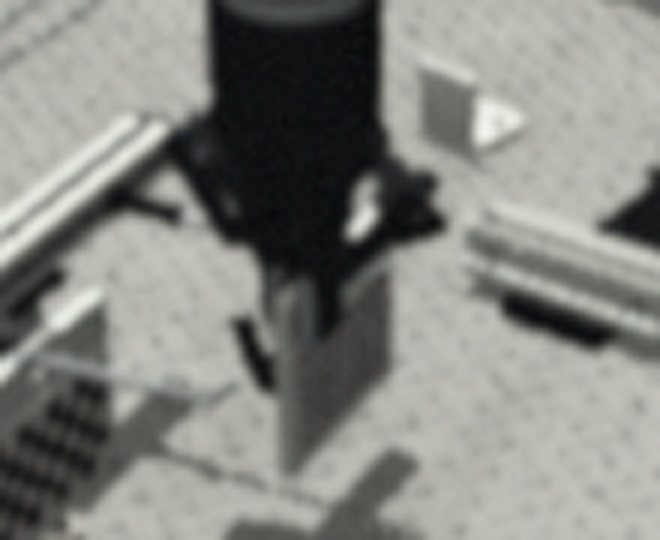

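Call:
move_arm([
  {"grip": 1, "linear": [0, 0.001, -0.018], "twist": 0},
  {"grip": 1, "linear": [0, 0.002, -0.018], "twist": 0},
  {"grip": 1, "linear": [-0.001, 0.002, -0.018], "twist": 0},
  {"grip": 1, "linear": [0, 0, 0], "twist": 0},
  {"grip": 1, "linear": [0, 0, 0], "twist": 0},
])

```text
clock: 7.4
eef_pos: [0.5439, -0.1647, 0.1045]
tool_rot: [0.466, -0.527, 0.533, -0.471]
ft_force: [0.2, 0.4, -3.1]
grip_width: 0.0075
```

```bash
python3 -c "
from h import *
peg(.094,.0037-.0028)"
```

```text
s 0.085 dz -0.0027 lat -0.0001 wire rel mid-slot(+ = wire high) -0.0003
t 7.4 tcp [ 0.5439 -0.1647  0.1045] yaw -7.1 tilt [ 8.000e-04 -9.999e-01  1.140e-02] j [-0.29  0.45 -0.04  1.07  0.    1.4 ] F [ 0.22  0.4  -3.09] w 0.0075
  lin [-0.0011 -0.0186 -0.0446] twist -0.0
```

Call:
move_arm([
  {"grip": 1, "linear": [0, 0, -0.015], "twist": 0},
  {"grip": 1, "linear": [0, -0.008, -0.012], "twist": 0},
  {"grip": 1, "linear": [0, -0.008, -0.01], "twist": 0},
  {"grip": 1, "linear": [0, 0, 0], "twist": 0},
  {"grip": 1, "linear": [0, 0, 0], "twist": 0},
])

```text
clock: 7.9
eef_pos: [0.5361, -0.1638, 0.1081]
tool_rot: [0.465, -0.527, 0.533, -0.471]
ft_force: [0.3, 0.2, -3.6]
grip_width: 0.0068
```

```bash
python3 -c "
from h import *
peg(.098,.0037)"
```

```text
s 0.0929 dz 0.0009 lat -0.0003 wire rel mid-slot(+ = wire high) -0.0007
t 7.9 tcp [ 0.5361 -0.1638  0.1081] yaw -7.11 tilt [ 9.000e-04 -9.999e-01  1.190e-02] j [-0.3   0.43 -0.06  1.07  0.    1.4 ] F [ 0.33  0.16 -3.57] w 0.0068
  lin [-0.0017 -0.0145 -0.0253] twist -0.0001
```

Free so far (Fz is just the plate weight). I continue up the tip.

Call:
move_arm([
  {"grip": 1, "linear": [-0.001, -0.009, -0.012], "twist": 0},
  {"grip": 1, "linear": [0, -0.008, -0.012], "twist": 0},
  {"grip": 1, "linear": [0, 0, 0], "twist": 0},
  {"grip": 1, "linear": [0, 0, 0], "twist": 0},
  {"grip": 1, "linear": [0, 0, 0], "twist": 0},
])

```text
clock: 8.4
eef_pos: [0.5311, -0.1629, 0.1119]
tool_rot: [0.465, -0.526, 0.534, -0.471]
ft_force: [0.2, -0.9, -3.5]
grip_width: 0.0068
```

```bash
python3 -c "
from h import *
peg(.1035,.0077)"
```

```text
s 0.098 dz 0.0047 lat -0.0001 wire rel mid-slot(+ = wire high) -0.0009
t 8.4 tcp [ 0.5311 -0.1629  0.1119] yaw -7.1 tilt [ 0.001  -0.9999  0.0124] j [-0.3   0.42 -0.07  1.08  0.    1.4 ] F [ 0.2  -0.95 -3.5 ] w 0.0068
  lin [-0.0012 -0.0153 -0.0273] twist -0.0
```

Call:
move_arm([
  {"grip": 1, "linear": [-0.001, -0.006, -0.013], "twist": 0},
  {"grip": 1, "linear": [0, -0.007, -0.014], "twist": 0},
  {"grip": 1, "linear": [0, 0, 0], "twist": 0},
  {"grip": 1, "linear": [0, 0, 0], "twist": 0},
  {"grip": 1, "linear": [0, 0, 0], "twist": 0},
])

```text
clock: 8.9
eef_pos: [0.5252, -0.162, 0.1146]
tool_rot: [0.465, -0.527, 0.533, -0.471]
ft_force: [0.3, 0.6, -4.1]
grip_width: 0.0069
```

```bash
python3 -c "
from h import *
peg(.109,.0077)"
```

```text
s 0.104 dz 0.0074 lat -0.0 wire rel mid-slot(+ = wire high) 0.0006
t 8.9 tcp [ 0.5252 -0.162   0.1146] yaw -7.1 tilt [ 9.000e-04 -9.999e-01  1.230e-02] j [-0.3   0.4  -0.08  1.08  0.    1.39] F [ 0.3   0.59 -4.14] w 0.0069
  lin [-0.0006 -0.0017 -0.0251] twist -0.0
```

Call:
move_arm([
  {"grip": 1, "linear": [0, -0.003, -0.015], "twist": 0},
  {"grip": 1, "linear": [0, -0.003, -0.018], "twist": 0},
  {"grip": 1, "linear": [0, 0, -0.018], "twist": 0},
  {"grip": 1, "linear": [0, 0, 0], "twist": 0},
  {"grip": 1, "linear": [0, 0, 0], "twist": 0},
])

```text
clock: 9.4
eef_pos: [0.5139, -0.1606, 0.1157]
tool_rot: [0.465, -0.527, 0.533, -0.471]
ft_force: [0.7, 0.4, -2.8]
grip_width: 0.0069
```

```bash
python3 -c "
from h import *
peg(.13,.015)"
```

```text
s 0.1153 dz 0.0085 lat -0.0002 wire rel mid-slot(+ = wire high) 0.0076
t 9.4 tcp [ 0.5139 -0.1606  0.1157] yaw -7.11 tilt [ 9.000e-04 -9.999e-01  1.190e-02] j [-0.3   0.38 -0.11  1.07  0.    1.39] F [ 0.72  0.43 -2.83] w 0.0069
  lin [-0.0024 -0.0333 -0.0729] twist -0.0001
```

Call:
move_arm([
  {"grip": 1, "linear": [0, -0.01, -0.05], "twist": 0},
  {"grip": 1, "linear": [0, -0.01, -0.07], "twist": 0},
  {"grip": 1, "linear": [0, 0, 0], "twist": 0},
  {"grip": 1, "linear": [0, 0, 0], "twist": 0},
  {"grip": 1, "linear": [0, -0.05, 0], "twist": 0},
])

```text
clock: 9.9
eef_pos: [0.4873, -0.157, 0.1289]
tool_rot: [0.466, -0.527, 0.533, -0.47]
ft_force: [-0.0, -0.3, -3.4]
grip_width: 0.007
```

```bash
python3 - <<'E'
from h import *
to([.461,-.30,.2],74)
im,d,K,T=load("w1"); P=cloud(d,K,T)
s=P[265:335,245:360].reshape(-1,3); s=s[(s[:,2]>.012)&(s[:,2]<.06)]
def prof(yaw):
    M=R.from_euler("z",yaw,degrees=True).as_matrix(); return (s-[.4934,-.3878,0])@M
for yaw in (73,73.7,74.4,75):
    q=prof(yaw); k=(q[:,2]>.034)&(abs(q[:,0])<.03)
    h=np.histogram(q[k][:,0],np.arange(-.03,.03,.001))[0]; print(yaw,(h.astype(float)**2).sum())
q=prof(74)
for x in np.arange(-.026,.027,.002):
    k=abs(q[:,0]-x)<.001; k2=k&(abs(q[:,1])<.045)
    print(round(x,3),k2.sum(),q[k2][:,2].min().round(4) if k2.any() else 0,np.median(q[k2][:,2]).round(4) if k2.any() else 0)
k=(q[:,2]>.034)&(abs(q[:,0])<.015); print(np.percentile(q[k][:,1],[0,1,99,100]))
E
```

```text
t 9.9 tcp [ 0.4873 -0.157   0.1289] yaw -7.11 tilt [ 3.0e-04 -1.0e+00  9.3e-03] j [-0.31  0.33 -0.16  1.08  0.    1.38] F [-0.02 -0.3  -3.36] w 0.007
  lin [ 0.7259 -0.3555 -0.0386] twist -0.7078
73 88261.0
73.7 94605.0
74.4 93851.0
75 87459.0
-0.026 0 0 0
-0.024 0 0 0
-0.022 0 0 0
-0.02 0 0 0
-0.018 0 0 0
-0.016 0 0 0
-0.014 14 0.0401 0.0413
-0.012 57 0.0386 0.042
-0.01 127 0.0376 0.0409
-0.008 132 0.0238 0.0384
-0.006 353 0.0232 0.0312
-0.004 19 0.0262 0.0342
-0.002 0 0 0
-0.0 0 0 0
0.002 0 0 0
0.004 2 0.0363 0.0366
0.006 8 0.0373 0.0387
0.008 10 0.0395 0.0401
0.01 63 0.0344 0.0416
0.012 225 0.0189 0.0369
0.014 423 0.0185 0.0291
0.016 59 0.0183 0.0205
0.018 110 0.012 0.0195
0.02 152 0.012 0.0165
0.022 30 0.0121 0.0127
0.024 24 0.012 0.0128
0.026 23 0.012 0.0128
[-0.06204228 -0.06125571  0.06079271  0.06195443]
```

Call:
move_arm([
  {"grip": 1, "linear": [0, -0.1, 0], "twist": -0.07},
  {"grip": 1, "linear": [0, -0.1, 0], "twist": -0.07},
  {"grip": 1, "linear": [0, -0.1, 0], "twist": -0.07},
  {"grip": 1, "linear": [0, -0.05, 0], "twist": -0.07},
  {"grip": 1, "linear": [0, 0, 0], "twist": -0.07},
])

```text
clock: 10.4
eef_pos: [0.4898, -0.1576, 0.2063]
tool_rot: [-0.625, 0.324, -0.334, 0.627]
ft_force: [0.3, -0.1, -3.8]
grip_width: 0.0073
```

Call:
move_arm([
  {"grip": 1, "linear": [0, 0, 0], "twist": -0.07},
  {"grip": 1, "linear": [0, 0, 0], "twist": -0.07},
  {"grip": 1, "linear": [0, 0, 0], "twist": -0.07},
  {"grip": 1, "linear": [0, 0, 0], "twist": -0.06},
  {"grip": 1, "linear": [0, 0, 0], "twist": 0},
])

```text
clock: 10.9
eef_pos: [0.4933, -0.1586, 0.2117]
tool_rot: [0.693, -0.133, 0.15, -0.692]
ft_force: [0.7, -0.2, -4.1]
grip_width: 0.007
```

```bash
python3 -c "
from h import *
to([.4625,-.3789,.18],74)"
```

```text
t 10.9 tcp [ 0.4933 -0.1586  0.2117] yaw 66.93 tilt [ 0.0231 -0.9997  0.0026] j [-0.31  0.27 -0.01  1.27  0.    0.09] F [ 0.71 -0.15 -4.12] w 0.007
  lin [ 0.2862  0.1625 -1.0744] twist -0.0617
```

Call:
move_arm([
  {"grip": 1, "linear": [0.06, 0, -0.15], "twist": -0.06},
  {"grip": 1, "linear": [0.035, 0.03, -0.22], "twist": 0},
  {"grip": 1, "linear": [0.035, 0.03, -0.22], "twist": 0},
  {"grip": 1, "linear": [0.03, 0.02, -0.22], "twist": 0},
  {"grip": 1, "linear": [0.03, 0.02, -0.15], "twist": 0},
])

```text
clock: 11.4
eef_pos: [0.4765, -0.3566, 0.1957]
tool_rot: [0.702, -0.089, 0.109, -0.698]
ft_force: [0.3, -0.1, -2.5]
grip_width: 0.0071
```

Call:
move_arm([
  {"grip": 1, "linear": [0, 0, 0], "twist": 0},
  {"grip": 1, "linear": [0, 0, 0], "twist": 0},
  {"grip": 1, "linear": [0, 0, 0], "twist": 0},
  {"grip": 1, "linear": [0, 0, 0], "twist": 0},
  {"grip": 1, "linear": [0, 0, 0], "twist": 0},
])

```text
clock: 11.9
eef_pos: [0.4761, -0.3595, 0.1954]
tool_rot: [0.701, -0.093, 0.113, -0.698]
ft_force: [0.5, 0.2, -2.3]
grip_width: 0.0066
```

```bash
python3 - <<'E'
from h import *
to([.4625,-.3789,.13],74)
shot("wrist","w4"); im,_,K,T=shot("side","s4")
q=proj([[.49,-.385,.08]],K,T)[0].astype(int); print(q)
a=cv2.resize(im[q[1]-65:q[1]+65,q[0]-80:q[0]+80],(400,325),interpolation=cv2.INTER_CUBIC)
w=cv2.resize(load("w4")[0],(520,325))
cv2.imwrite("pics/c4.png",np.hstack([a,w])[:, :800])
E
```

```text
t 11.9 tcp [ 0.4761 -0.3595  0.1954] yaw 73.25 tilt [ 0.0282 -0.9996 -0.0011] j [-0.65  0.43  0.18  1.29  0.01 -0.36] F [ 0.46  0.17 -2.34] w 0.0066
  lin [-0.0462  0.3262 -0.1122] twist -0.0065
[348 193]
```

View pics/c4.png

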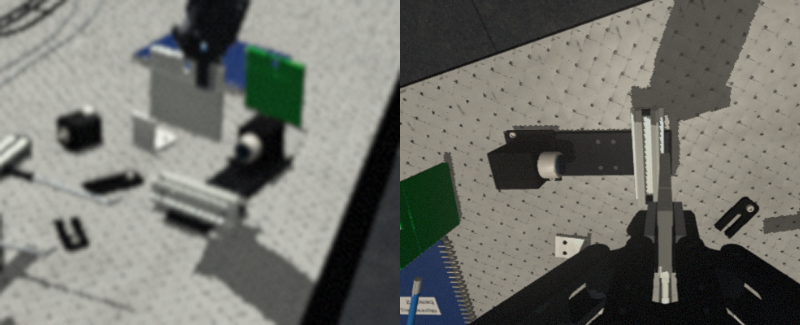

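The plate is held with the gripper near its robot-side end. The holder's slot is visible just to the -x side of the plate and the bench camera is beyond it, with the dots towards it. One more numeric fit of the slot from this view.

```bash
python3 - <<'E'
from h import *
im,d,K,T=load("w4"); P=cloud(d,K,T)
M=R.from_euler("z",74,degrees=True).as_matrix(); q=(P-[.4934,-.3878,0])@M
k0=(abs(q[...,0])<.03)&(abs(q[...,1])<.07)&(q[...,2]>.012)&(q[...,2]<.05); q=q[k0]
for y0,y1 in [(.0,.02),(.02,.035),(.035,.05)]:
  s=q[(q[:,1]>y0)&(q[:,1]<y1)]; print(y0,len(s))
  print([(round(x,3),np.median(s[abs(s[:,0]-x)<.0007][:,2]).round(4)) for x in np.arange(-.018,.019,.0015) if (abs(s[:,0]-x)<.0007).sum()>3])
k=q[:,2]>.034; print(np.percentile(q[k][:,1],[.5,99.5]))
c=P[150:330,300:360]; # plate top
g=(c[...,2]>.2)&(c[...,2]<.24); g=c[g]; print("plate top pts",len(g), np.round((np.median(g,0)-[.4934,-.3878,0])@M,4) if len(g) else 0)
# plate vertical end edge: lowest/highest
e=P[k0==False]; qq=(P-[.4934,-.3878,0])@M; z=(qq[...,2]>.1)&(qq[...,2]<.16)&(abs(qq[...,0])<.06)&(abs(qq[...,1])<.07); e=qq[z]; print(len(e),np.percentile(e,[2,50,98],axis=0).round(4) if len(e) else 0)
E
```

```text
0.0 917
[(np.float64(-0.018), np.float64(0.0205)), (np.float64(-0.015), np.float64(0.0403)), (np.float64(-0.013), np.float64(0.0416)), (np.float64(-0.012), np.float64(0.0427)), (np.float64(-0.01), np.float64(0.0413)), (np.float64(-0.009), np.float64(0.0395)), (np.float64(-0.007), np.float64(0.0379)), (np.float64(-0.006), np.float64(0.0302)), (np.float64(-0.004), np.float64(0.0205)), (np.float64(-0.003), np.float64(0.0203)), (np.float64(-0.001), np.float64(0.0201)), (np.float64(0.0), np.float64(0.0202)), (np.float64(0.002), np.float64(0.0207)), (np.float64(0.003), np.float64(0.0202)), (np.float64(0.005), np.float64(0.0366)), (np.float64(0.006), np.float64(0.0383)), (np.float64(0.008), np.float64(0.0393)), (np.float64(0.009), np.float64(0.041)), (np.float64(0.011), np.float64(0.0427)), (np.float64(0.012), np.float64(0.0418)), (np.float64(0.014), np.float64(0.0356)), (np.float64(0.015), np.float64(0.0204)), (np.float64(0.017), np.float64(0.02)), (np.float64(0.018), np.float64(0.0203))]
0.02 672
[(np.float64(-0.018), np.float64(0.02)), (np.float64(-0.015), np.float64(0.0398)), (np.float6
[... 1335 characters left out ...]
0.001), np.float64(0.0202)), (np.float64(0.0), np.float64(0.0202)), (np.float64(0.002), np.float64(0.02)), (np.float64(0.003), np.float64(0.0203)), (np.float64(0.005), np.float64(0.0365)), (np.float64(0.006), np.float64(0.0379)), (np.float64(0.008), np.float64(0.0396)), (np.float64(0.009), np.float64(0.0414)), (np.float64(0.011), np.float64(0.0425)), (np.float64(0.012), np.float64(0.0417)), (np.float64(0.014), np.float64(0.0319)), (np.float64(0.015), np.float64(0.02)), (np.float64(0.017), np.float64(0.0202)), (np.float64(0.018), np.float64(0.0202))]
[-0.06129123  0.06137051]
plate top pts 3944 [0.022  0.0335 0.2248]
192 [[0.0172 0.0404 0.1325]
 [0.0211 0.0419 0.1469]
 [0.025  0.0425 0.1592]]
```

Call:
move_arm([
  {"grip": 1, "linear": [-0.02, 0.08, -0.06], "twist": -0.006},
  {"grip": 1, "linear": [-0.02, 0.08, -0.05], "twist": 0},
  {"grip": 1, "linear": [-0.006, 0.08, 0], "twist": 0},
  {"grip": 1, "linear": [0, 0.06, 0], "twist": 0},
  {"grip": 1, "linear": [0, 0, 0], "twist": 0},
])

```text
clock: 12.5
eef_pos: [0.4648, -0.3771, 0.1358]
tool_rot: [0.703, -0.086, 0.108, -0.698]
ft_force: [-1.1, 0.4, -3.5]
grip_width: 0.0073
```

```bash
python3 -c "
from h import *
to([.4627,-.3786,.116],74)"
```

```text
t 12.5 tcp [ 0.4648 -0.3771  0.1358] yaw 74.24 tilt [ 0.0327 -0.9995 -0.0032] j [-0.69  0.46  0.07  1.15  0.01 -0.41] F [-1.06  0.39 -3.48] w 0.0073
  lin [-0.0112  0.0985 -0.0095] twist 0.0021
```

Call:
move_arm([
  {"grip": 1, "linear": [-0.012, 0.04, -0.009], "twist": 0.002},
  {"grip": 1, "linear": [0, 0.04, 0], "twist": 0},
  {"grip": 1, "linear": [0, 0.02, 0], "twist": 0},
  {"grip": 1, "linear": [0, 0, 0], "twist": 0},
  {"grip": 1, "linear": [0, 0, 0], "twist": 0},
])

```text
clock: 13.0
eef_pos: [0.4641, -0.3785, 0.116]
tool_rot: [0.703, -0.086, 0.11, -0.697]
ft_force: [0.6, 0.2, -2.7]
grip_width: 0.0073
```

```bash
python3 -c "
from h import *
to([.4627,-.3786,.0865],74)"
```

```text
t 13.0 tcp [ 0.4641 -0.3785  0.116 ] yaw 74.08 tilt [ 0.0356 -0.9994 -0.0043] j [-0.69  0.48  0.04  1.1   0.01 -0.41] F [ 0.58  0.18 -2.72] w 0.0073
  lin [-0.0117  0.1472 -0.0016] twist 0.0007
```

Call:
move_arm([
  {"grip": 1, "linear": [-0.006, 0.03, -0.001], "twist": 0},
  {"grip": 1, "linear": [-0.004, 0.03, 0], "twist": 0},
  {"grip": 1, "linear": [0, 0.02, 0], "twist": 0},
  {"grip": 1, "linear": [0, 0, 0], "twist": 0},
  {"grip": 1, "linear": [0, 0, 0], "twist": 0},
])

```text
clock: 13.5
eef_pos: [0.4629, -0.3788, 0.0993]
tool_rot: [0.704, -0.085, 0.111, -0.697]
ft_force: [0.0, 0.8, -3.1]
grip_width: 0.0069
```

```bash
python3 -c "
from h import *
to([.4627,-.3786,.0865],74)"
```

```text
t 13.5 tcp [ 0.4629 -0.3788  0.0993] yaw 74.08 tilt [ 0.0369 -0.9993 -0.0049] j [-0.69  0.49  0.01  1.06  0.01 -0.41] F [ 0.03  0.76 -3.1 ] w 0.0069
  lin [-0.0035  0.0637  0.0008] twist 0.0007
```

Foot is about 33 mm up, entering the straight part with no extra force. I go down gently.

Call:
move_arm([
  {"grip": 1, "linear": [0, 0.015, 0.001], "twist": 0},
  {"grip": 1, "linear": [0, 0.015, 0], "twist": 0},
  {"grip": 1, "linear": [0, 0.01, 0], "twist": 0},
  {"grip": 1, "linear": [0, 0, 0], "twist": 0},
  {"grip": 1, "linear": [0, 0, 0], "twist": 0},
])

```text
clock: 14.0
eef_pos: [0.4635, -0.3789, 0.0908]
tool_rot: [0.704, -0.085, 0.111, -0.697]
ft_force: [0.6, 0.1, -3.4]
grip_width: 0.0069
```

```bash
python3 -c "
from h import *
to([.4627,-.3786,.0865],74)"
```

```text
t 14.0 tcp [ 0.4635 -0.3789  0.0908] yaw 74.08 tilt [ 0.0374 -0.9993 -0.0051] j [-0.69  0.5   0.    1.04  0.01 -0.41] F [ 0.63  0.06 -3.44] w 0.0069
  lin [-0.0048  0.0213  0.0003] twist 0.0007
```

Call:
move_arm([
  {"grip": 1, "linear": [0, 0.012, 0], "twist": 0},
  {"grip": 1, "linear": [0, 0.008, 0], "twist": 0},
  {"grip": 1, "linear": [0, 0, 0], "twist": 0},
  {"grip": 1, "linear": [0, 0, 0], "twist": 0},
  {"grip": 1, "linear": [0, 0, 0], "twist": 0},
])

```text
clock: 14.5
eef_pos: [0.4638, -0.379, 0.0866]
tool_rot: [0.704, -0.085, 0.111, -0.697]
ft_force: [0.4, -0.7, -2.9]
grip_width: 0.0073
```

```bash
python3 -c "
from h import *
to([.4627,-.3786,.0845],74)"
```

```text
t 14.5 tcp [ 0.4638 -0.379   0.0866] yaw 74.08 tilt [ 0.0377 -0.9993 -0.0052] j [-0.69  0.5  -0.    1.03  0.01 -0.41] F [ 0.43 -0.68 -2.92] w 0.0073
  lin [-0.006   0.0105  0.0004] twist 0.0007
```

Call:
move_arm([
  {"grip": 1, "linear": [0, 0.01, 0], "twist": 0},
  {"grip": 1, "linear": [0, 0, 0], "twist": 0},
  {"grip": 1, "linear": [0, 0, 0], "twist": 0},
  {"grip": 1, "linear": [0, 0, 0], "twist": 0},
  {"grip": 1, "linear": [0, 0, 0], "twist": 0},
])

```text
clock: 15.0
eef_pos: [0.4646, -0.3796, 0.086]
tool_rot: [0.704, -0.084, 0.112, -0.696]
ft_force: [-0.5, 0.7, -1.4]
grip_width: 0.0071
```

```bash
python3 -c "
from h import *
to([.4627,-.3786,.0835],74)"
```

```text
t 15.0 tcp [ 0.4646 -0.3796  0.086 ] yaw 74.08 tilt [ 0.0403 -0.9992 -0.0062] j [-0.69  0.5  -0.    1.03  0.01 -0.41] F [-0.51  0.75 -1.41] w 0.0071
  lin [-0.0108  0.0122  0.0023] twist 0.0007
```

Touchdown: Fz dropped to -1.4 N. Time to release gently.

Call:
move_arm([
  {"grip": 0.9, "linear": [0, 0, 0], "twist": 0},
  {"grip": 0.8, "linear": [0, 0, 0], "twist": 0},
  {"grip": 0.7, "linear": [0, 0, 0], "twist": 0},
  {"grip": 0.6, "linear": [0, 0, 0], "twist": 0},
  {"grip": 0.6, "linear": [0, 0, 0], "twist": 0},
])

```text
clock: 15.5
eef_pos: [0.4664, -0.381, 0.0881]
tool_rot: [0.705, -0.082, 0.113, -0.695]
ft_force: [-1.0, -0.0, 0.3]
grip_width: 0.0343
```

Call:
move_arm([
  {"grip": 0.6, "linear": [0, -0.05, 0], "twist": 0},
  {"grip": 0.6, "linear": [0, -0.1, 0], "twist": 0},
  {"grip": 0.6, "linear": [0, -0.15, 0], "twist": 0},
  {"grip": 0.6, "linear": [0, -0.2, 0], "twist": 0},
  {"grip": 0.6, "linear": [0, -0.15, 0], "twist": 0},
])

```text
clock: 16.0
eef_pos: [0.4582, -0.376, 0.2188]
tool_rot: [0.703, -0.086, 0.11, -0.697]
ft_force: [0.5, -1.5, 0.6]
grip_width: 0.0338
```

```bash
python3 - <<'E'
from h import *
to([.4627,-.3786,.2],74)
im,d,K,T=shot("wrist","w5"); P=cloud(d,K,T); a,_,K2,T2=shot("side","s5")
M=R.from_euler("z",74,degrees=True).as_matrix(); q=(P-[.4932,-.3884,0])@M
k=(q[...,2]>.09)&(q[...,2]<.14)&(abs(q[...,0])<.03)&(abs(q[...,1])<.07); s=q[k]
print(len(s),np.percentile(s,[1,50,99],axis=0).round(4))
for y in np.arange(-.05,.051,.01):
    t=s[(abs(s[:,1]-y)<.003)&(s[:,2]>.105)]; print(y.round(3),len(t),np.median(t,0).round(4) if len(t) else 0)
c=proj([[.49,-.385,.08]],K2,T2)[0].astype(int)
a=cv2.resize(a[c[1]-65:c[1]+85,c[0]-130:c[0]+50],(390,325),interpolation=cv2.INTER_CUBIC)
cv2.imwrite("pics/c5.png",np.hstack([a,cv2.resize(im,(520,325))])[:, :800])
E
```

```text
t 16.0 tcp [ 0.4582 -0.376   0.2188] yaw 74.09 tilt [ 0.035  -0.9994 -0.0035] j [-0.69  0.4   0.2   1.34  0.01 -0.41] F [ 0.49 -1.48  0.6 ] w 0.0338
  lin [ 0.0221  0.0951 -0.0059] twist 0.0008
956 [[-0.0052 -0.0518  0.0919]
 [-0.0009  0.0101  0.115 ]
 [ 0.0028  0.0467  0.1165]]
-0.05 41 [-0.0007 -0.05    0.1151]
-0.04 51 [-0.0016 -0.04    0.1151]
-0.03 55 [-0.0016 -0.0299  0.1153]
-0.02 75 [-0.0007 -0.0201  0.1146]
-0.01 23 [-0.0016 -0.0095  0.1153]
0.0 25 [-7.00e-04  1.00e-04  1.15e-01]
0.01 29 [-0.0007  0.0102  0.115 ]
0.02 67 [-0.0007  0.0202  0.1151]
0.03 67 [-0.0007  0.0299  0.1152]
0.04 69 [-0.0007  0.0401  0.1151]
0.05 0 0
```

View pics/c5.png

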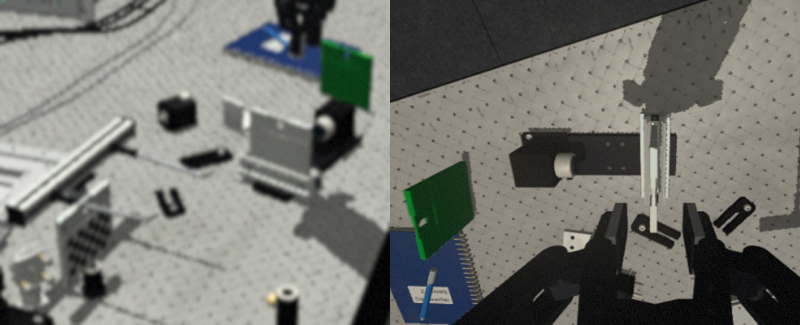

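The plate stands in the slot with its top level at 0.115 m (0.020 + 0.095), so it is fully home. It is about 2.5 mm off the middle and its plain back faces away from the camera. The checkerboard is still hanging and the gripper is clear.

Call:
move_arm([
  {"grip": 0.6, "linear": [0, 0, 0], "twist": 0},
  {"grip": 0.6, "linear": [0, 0, 0], "twist": 0},
  {"grip": 0.6, "linear": [0, 0, 0], "twist": 0},
  {"grip": 0.6, "linear": [0, 0, 0], "twist": 0},
  {"grip": 0.6, "linear": [0, 0, 0], "twist": 0},
])

```text
clock: 16.6
eef_pos: [0.4591, -0.3768, 0.2208]
tool_rot: [0.704, -0.084, 0.112, -0.696]
ft_force: [-0.6, -0.8, 0.4]
grip_width: 0.0337
```

```bash
python3 -c "
from workcell import bot
print(bot.job_done(), bot.get_obs()['clock'])"
```

```text
the job is handed in; nothing more can be done
the job is handed in; nothing more can be done
```

The dot target is standing in the camera bench's slot, dots towards the camera and released. I handed the job in at about 16.6 s; no verdict came back.

- **Off the peg:** I gripped the target by its +y top corner, lifted it about 4 mm, and slid it along the peg, which slopes down about 4.6°. I then followed the wire up over the tip. Between moves the wrist force never differed from the target's own weight by more than about 1.5 N.
- **Into the holder:** I turned it about 81° and lowered it until the support force rose to about 2 N. Then I opened the gripper and backed off.
- **Last checks:**
  - The top edge is level at 0.115 m along its whole length, which means fully home.
  - It sits within about 1 mm of the slot's centre plane and about 2.5 mm from its middle.
  - The dotted face itself was out of view; I saw only the plain back, facing away from the camera.
  - In the last picture the checkerboard still hangs, and the post holder and fork look unmoved. I did not measure their positions. The caliper was out of that view, but the arm did not go near it.
- **Disagreement:** wire heights read by depth came out about 2 mm high compared with the plate's resting height, so I used only their slope. The tool also picked up about 2° of tilt, but the target settled level once released.

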